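# Start the label station: three desk switches in order

## Task

Start up the label station with the wireless desk switches: with the fingertips press the blue cap, then the yellow one, then the green one, each gently until it is fully down and stays down, and leave the red one up. Only touch the switches - do not lift or shift them - and leave the seal, the bracelet, the pen and the memory stick where they are.

Things in the scene. Friction and masses are not known exactly. Their poses are not given: they have to be found in the camera images.
- switch_blue: the blue switch: a loose round wireless desk switch, matt black housing 64 mm across and 24 mm high on a rubber foot, 0.35 kg (more or less), with one blue push cap on top. Origin: centre of its underside on the desk; z up
- blue_top (a point): centre of the top of the blue cap: a flat disc 40 mm across, 38 mm above the desk when up and 31 mm when fully down (then still 7 mm proud of the housing). The cap is sprung and cushions the press: it yields about 1 mm per 2.5 N, at most 5 mm, besides the switch's own travel; moves with the cap
- cap_blue (a joint): how far the blue switch is pressed in, m: 0 up, 0.007 fully down on its stop. It moves straight down against about 2.5 N of friction, has no return spring and stays where it is left
- switch_yellow: the yellow switch: a loose round wireless desk switch, matt black housing 64 mm across and 24 mm high on a rubber foot, 0.35 kg (more or less), with one yellow push cap on top. Origin: centre of its underside on the desk; z up
- yellow_top (a point): centre of the top of the yellow cap: a flat disc 40 mm across, 38 mm above the desk when up and 31 mm when fully down (then still 7 mm proud of the housing). The cap is sprung and cushions the press: it yields about 1 mm per 2.5 N, at most 5 mm, besides the switch's own travel; moves with the cap
- cap_yellow (a joint): how far the yellow switch is pressed in, m: 0 up, 0.007 fully down on its stop. It moves straight down against about 2.5 N of friction, has no return spring and stays where it is left
- switch_green: the green switch: a loose round wireless desk switch, matt black housing 64 mm across and 24 mm high on a rubber foot, 0.35 kg (more or less), with one green push cap on top. Origin: centre of its underside on the desk; z up
- green_top (a point): centre of the top of the green cap: a flat disc 40 mm across, 38 mm above the desk when up and 31 mm when fully down (then still 7 mm proud of the housing). The cap is sprung and cushions the press: it yields about 1 mm per 2.5 N, at most 5 mm, besides the switch's own travel; moves with the cap
- cap_green (a joint): how far the green switch is pressed in, m: 0 up, 0.007 fully down on its stop. It moves straight down against about 2.5 N of friction, has no return spring and stays where it is left
- switch_red: the red switch: a loose round wireless desk switch, matt black housing 64 mm across and 24 mm high on a rubber foot, 0.35 kg (more or less), with one red push cap on top. Origin: centre of its underside on the desk; z up
- red_top (a point): centre of the top of the red cap: a flat disc 40 mm across, 38 mm above the desk when up and 31 mm when fully down (then still 7 mm proud of the housing). The cap is sprung and cushions the press: it yields about 1 mm per 2.5 N, at most 5 mm, besides the switch's own travel; moves with the cap
- cap_red (a joint): how far the red switch is pressed in, m: 0 up, 0.007 fully down on its stop. It moves straight down against about 2.5 N of friction, has no return spring and stays where it is left
- monitor: obstacle, fixed: the desk monitor behind the switches; origin under the centre of its foot. Its screen faces the robot (-x) 56 mm nearer than the origin, 556 mm wide along y, from 97 to 469 mm above the desk; keep wrist and hand clear of it
- name_seal: bystander: brown wooden name seal, upright, 23x42x67 mm, loose; origin at the centre of its underside
- bracelet: bystander: dark red bead bracelet lying flat, 71x72x10 mm, loose; origin at its centre, on the desk
- pen: bystander: blue ball pen lying on the desk, 10x145x12 mm, long along its own y, loose; origin at the centre of its underside
- usb_stick: bystander: red memory stick, 18x52x8 mm, long along its own y, loose; origin at the centre of its underside

How it is judged:
By the outcome, as a careful person would: the job done as asked, in the order asked, and still so for the second after the job is handed in, with the robot touching nothing.
It also fails if it takes over 54 s, if anything falls off the work surface, if the arm or the gripper's body presses on something with over 40 N, if the wrist force passes 120 N, or if a joint passes its speed limit or range.

## Robot

A 6-joint arm with a two-finger parallel gripper is mounted at the origin on a cart in front of the work surface, level with it; the furniture and walls round the work are solid. World frame = base frame: x ahead of the robot, y to its left, z up, the work surface at z = 0. Lengths are in m, angles in degrees, forces in N, time in s.
With the tool pointing down it reaches from about 0.4 to 0.825 m from the base axis. Payload 7 kg.
Tool frame: the origin (TCP) lies midway between the tips of the shut fingers; the grasp point (between the pads) lies 19 mm behind it; z points along the fingers, y is the line along which they close (so a half turn about z gives the same grasp; the last joint's range is limited). The gripper opens to 88 mm and grips with 3 to 60 N. Pads are 19 mm wide; open, the fingers measure 130 mm over their backs; the gripper's body (78 mm by 193 mm) begins 47 mm behind the grasp point.
Start: joints at [-50.529, 20.546, 0.682, 0, -70.136, -16.507], TCP at [0.263, -0.621, 0.227] pointing down, gripper open.
Joint ranges: [-176.03, 176.03], [-82.01, 121.73], [-58.28, 71.71], [-173.87, 95.51], [-174.79, -0.11], [-173.66, 173.66]. Speed limits (degrees/s): [136.94, 136.94, 172.46, 180, 180, 180].

## Interface

Orientations are given as a 3x3 rotation matrix whose columns are the frame's x, y, z axes.
In Python, from rig import robot, jaws, solver, imaging, order, nets gives the robot as it stands. Calls block until the motion is done:
- robot.goto(position, orientation): joint-space move of the TCP to a pose.
- robot.servo_line(position, ori=None, speed=0.15): straight line of the TCP; ori=None keeps the orientation; speed is the mean speed in m/s.
- robot.movej(angles): joint-space move.
- jaws.move_gripper(opening): opening from 0.0 (shut) to 1.0 (fully open); the grip force is fixed at half the most; returns when the fingers have stopped.
- robot.dwell(seconds).
- solver.ik(position, orientation): joint angles nearest the present ones, or None.
- robot.get_state(): the state.
- imaging.grab_frame(name): name is "side" or "top" or "wrist"; returns (picture, depth): 400x640x3 uint8, red, green, blue; 400x640 float32, m along the optical axis (not along the pixel's ray), 0 where there is no reading.
- imaging.camera_info(name): a dict with "vfov" (degrees; the focal length in pixels is half the picture's height over the tangent of half this angle, whatever the lens; pixels are square), "cx", "cy" (the principal point, pixels), "view" (4x4, takes a point from world to camera coordinates); the wrist camera has in their place "T_tool_cam" (4x4, takes a point from camera to tool coordinates, whose origin is the TCP and whose axes are the flange's). Camera axes: x right, y down, z forward; pixel columns grow to the right and rows downward; lengths in m; the calibration is good to about 2 mm. A picture is of the moment at which its call begins: read the wrist's pose just before it. camera_info takes no time and is no camera call.
A pose or a line that the arm cannot do raises robot.Unreachable and nothing moves.
- order.job_done(): hands the job in; it is judged then, once.
Trained networks look in the newest picture that a camera, given by its name, has taken for a name from the list of things; names that differ only in an ending like _2 or _b are one class to them, and where a whole thing is asked for, a point or a joint stands for the part that bears it (a point fixed in the world has none). Each returns a list of dicts, best first, with "p" (0 to 1); they miss things now and then, are a little off and sometimes report something else, mostly with a low value. They report only what shows in the picture. A call takes as long as a camera call.
- nets.search_frame(camera, label): "bbox" ([centre column, centre row, width, height] in pixels, round what is visible of it).
- nets.landmark_of(camera, label): "pixel" ([column, row] in pixels: a listed point, or the origin of a listed thing).
The state is a dict: "t": time; "qpos": joint angles; "qvel": joint speeds; "effort": joint torques, N m; "position": TCP position; "tcp_rot": TCP orientation; "force": force on the tool from outside, world axes, zero at the start; "ft_torque": the same for the moment, N m; "grip_width": opening from 0.0 (shut) to 1.0 (fully open); "finger_force": force on a finger pad.
Only numpy, scipy, OpenCV 4.12 (cv2) and the standard library are available. Lean on these libraries where they do the work, as an engineer would, in place of code of your own. Each camera call takes 0.05 s, during which the arm holds its last target. There are 200 camera calls.

## Working session

There is one attempt and no reset: what is moved stays moved. The work goes in short steps, each a Python script; the robot and the scene stay as the last script left them, time stands still between calls to the robot, and variables do not carry over. Pictures are saved under pics/ and viewed, at most 10 in all, crops included, and the job is handed in when it is done.

```bash
mkdir -p pics; ls
cat > h.py <<'E'
import numpy as np, cv2
from rig import robot, jaws, solver, imaging, order, nets
def save(n,im): cv2.imwrite(f'pics/{n}.png',im[:,:,::-1])
def world(cam,px,depth=None,z=None):
    c=imaging.camera_info(cam); f=200/np.tan(np.radians(c['vfov']/2))
    M=np.linalg.inv(c['view']); r=np.array([(px[0]-c['cx'])/f,(px[1]-c['cy'])/f,1.])
    d=M[:3,:3]@r; o=M[:3,3]
    s=depth if depth else (z-o[2])/d[2]
    return o+s*d
E
python3 - <<'E'
from h import *
for cam in ['top','side']:
    im,d=imaging.grab_frame(cam); save(cam,im)
    i=imaging.camera_info(cam); print(cam,i['vfov'],i['cx'],i['cy'],np.linalg.inv(i['view'])[:3,3].round(3),[k for k in i])
    for c in ['blue','yellow','green','red']:
        for l in nets.landmark_of(cam,c+'_top')[:2]:
            u,v=map(int,np.round(l['pixel'])); u=min(max(u,0),639);v=min(max(v,0),399)
            print(c,round(l['p'],2),u,v,im[v,u],world(cam,l['pixel'],z=.038).round(4),world(cam,l['pixel'],depth=float(d[v,u])).round(4) if d[v,u] else None)
    for n in ['monitor','name_seal','bracelet','pen','usb_stick']:
        for l in nets.landmark_of(cam,n)[:1]: print(n,round(l['p'],2),np.round(l['pixel']),world(cam,l['pixel'],z=0.).round(3))
print(robot.get_state())
E
```

```text
pics
rig.py
top 47.96548523597698 322.703826861361 200.6206274799315 [0.36  0.02  0.964] ['vfov', 'cx', 'cy', 'view']
blue 0.83 280 252 [45 56 93] [0.4492 0.1004 0.038 ] [0.4489 0.1    0.0416]
blue 0.58 213 301 [139 133 117] [0.3563 0.2373 0.038 ] [3.561e-01 2.462e-01 1.000e-04]
yellow 0.56 225 233 [131 112  52] [0.4934 0.2127 0.038 ] [0.4933 0.2126 0.0386]
red 0.87 420 225 [111  46  40] [ 0.4914 -0.1915  0.038 ] [ 0.4914 -0.1915  0.0381]
red 0.56 349 241 [52 89 52] [ 0.4638 -0.0425  0.038 ] [ 0.4637 -0.0424  0.0394]
monitor 0.34 [253. 166.] [0.647 0.159 0.   ]
name_seal 0.7 [417. 302.] [ 0.334 -0.181  0.   ]
bracelet 0.66 [213. 302.] [0.355 0.246 0.   ]
pen 0.67 [303. 288.] [0.374 0.056 0.   ]
usb_stick 0.72 [212. 304.] [0.35  0.248 0.   ]
side 57.51304182614956 321.6999782004386 198.28288437992535 [ 0.572 -0.711  0.475] ['vfov', 'cx', 'cy', 'view']
blue 0.47 284 182 [141 140 158] [0.4459 0.1068 0.038 ] [0.4454 0.1106 0.0359]
blue 0.16 305 175 [72 65 58] [0.4945 0.1467 0.038 ] [0.4912 0.1833 0.0193]
yellow 0.7 306 167 [207 173  85] [0.4949 0.1964 0.038 ] [0.4944 0.2023 0.0352]
green
[... 519 characters left out ...]
,
       -7.01356440e+01, -1.65073925e+01]), 'qvel': array([ 0.19648884, -0.01367893,  0.00162406,  0.11697589, -0.018265  ,
       -0.00077295]), 'effort': array([-7.51568587e-04, -5.82391620e+01,  2.93300754e+01,  7.00268090e+00,
        1.24003849e-02, -1.55908396e-05]), 'position': array([ 0.26331611, -0.62148138,  0.22655289]), 'tcp_rot': array([[-9.20747734e-01, -3.90158442e-01, -3.34050663e-05],
       [-3.90158443e-01,  9.20747734e-01,  1.34532742e-05],
       [ 2.55087306e-05,  2.54203403e-05, -9.99999999e-01]]), 'force': array([ 0.50634756, -0.00224577, -0.82403861]), 'ft_torque': array([-0.00819903,  0.06463453,  0.01274897]), 'finger_force': 0.0, 'grip_width': 1.0002282947385577}
```

View pics/top.png

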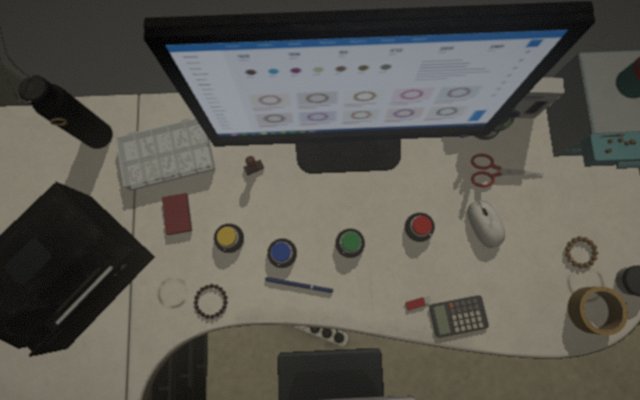

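View pics/side.png

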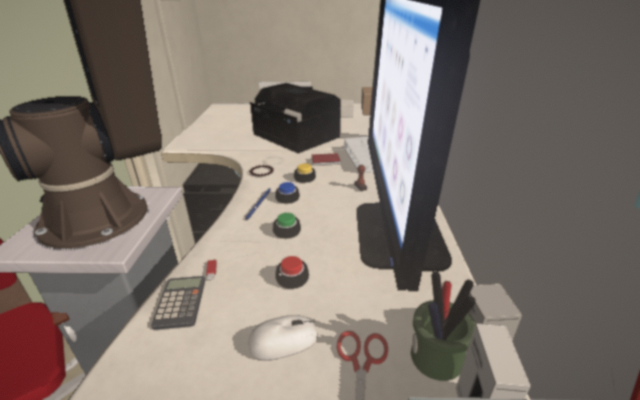

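The top view shows the yellow cap at (228,237), blue (282,252), green (350,242) and red (420,226). The pen lies just in front of blue, and the monitor is well behind all four. I'll refine the positions by colour blob and with the wrist camera.

```bash
cat >> h.py <<'E'
R=np.array([[-1.,0,0],[0,1,0],[0,0,-1]])
HUE={'blue':(105,130),'yellow':(18,32),'green':(45,80),'red':(172,8)}
def blob(im,c,seed,r=25,smin=90):
    hsv=cv2.cvtColor(np.ascontiguousarray(im),cv2.COLOR_RGB2HSV); H=hsv[:,:,0]; a,b=HUE[c]
    m=((H>=a)&(H<=b)) if a<b else ((H>=a)|(H<=b))
    m=(m&(hsv[:,:,1]>smin)&(hsv[:,:,2]>40)).astype(np.uint8)
    g=np.zeros_like(m); cv2.circle(g,tuple(int(x) for x in seed),r,1,-1); m=m*g
    n,l,s,ce=cv2.connectedComponentsWithStats(m); k=1+np.argmax(s[1:,4]); return ce[k],s[k]
def wristworld(px,z,st):
    c=imaging.camera_info('wrist'); f=200/np.tan(np.radians(c['vfov']/2)); T=c['T_tool_cam']
    Rt=np.array(st['tcp_rot']); o=np.array(st['position'])+Rt@T[:3,3]
    d=Rt@T[:3,:3]@np.array([(px[0]-c['cx'])/f,(px[1]-c['cy'])/f,1.])
    return o+(z-o[2])/d[2]*d
def wristpix(p,st):
    c=imaging.camera_info('wrist'); f=200/np.tan(np.radians(c['vfov']/2)); T=c['T_tool_cam']
    q=T[:3,:3].T@(np.array(st['tcp_rot']).T@(np.array(p)-st['position'])-T[:3,3])
    return [c['cx']+f*q[0]/q[2],c['cy']+f*q[1]/q[2]]
E
python3 - <<'E'
from h import *
im=cv2.imread('pics/top.png')[:,:,::-1]
for c,s in dict(yellow=(228,237),blue=(282,252),green=(350,242),red=(420,226)).items():
    ce,st=blob(im,c,s); print(c,ce.round(1),st,world('top',ce,z=.038).round(4))
for p in [(218,145),(490,136)]: print('mon',world('top',p,z=.097).round(3))
jaws.move_gripper(0.0)
robot.goto([.44,.03,.25],R)
st=robot.get_state(); im,d=imaging.grab_frame('wrist'); save('w1',im)
print(imaging.camera_info('wrist'),st['t'],st['position'])
for c in HUE:
    for l in nets.landmark_of('wrist',c+'_top')[:1]: print(c,round(l['p'],2),l['pixel'],wristworld(l['pixel'],.038,st).round(4))
E
```

```text
yellow [225.6 235.9] [216 226  21  21 324] [0.4867 0.2116 0.038 ]
blue [280.4 251.4] [272 243  18  18 257] [0.4496 0.0993 0.038 ]
green [350.7 241. ] [343 232  17  18 228] [ 0.4644 -0.0462  0.038 ]
red [422.1 224.7] [413 215  20  20 303] [ 0.4919 -0.1969  0.038 ]
mon [0.664 0.215 0.097]
mon [ 0.659 -0.337  0.097]
{'vfov': 62.51992890210309, 'cx': 317.8781929377862, 'cy': 201.4716430463455, 'T_tool_cam': array([[-1.90379224e-04, -9.60519270e-01, -2.78213398e-01,
         7.37005636e-02],
       [ 9.99999885e-01, -6.06221864e-05, -4.74996622e-04,
         2.38564848e-04],
       [ 4.39377504e-04, -2.78213457e-01,  9.60519172e-01,
        -1.57832585e-01],
       [ 0.00000000e+00,  0.00000000e+00,  0.00000000e+00,
         1.00000000e+00]])} 4.825 [0.4401587  0.02967245 0.24994426]
blue 0.68 [382.9, 182.8] [0.4512 0.1044 0.038 ]
yellow 0.96 [471.4, 219.0] [0.4953 0.2118 0.038 ]
green 0.68 [254.3, 199.5] [ 0.4711 -0.0445  0.038 ]
red 0.9 [128.1, 221.4] [ 0.4981 -0.1961  0.038 ]
```

View pics/w1.png

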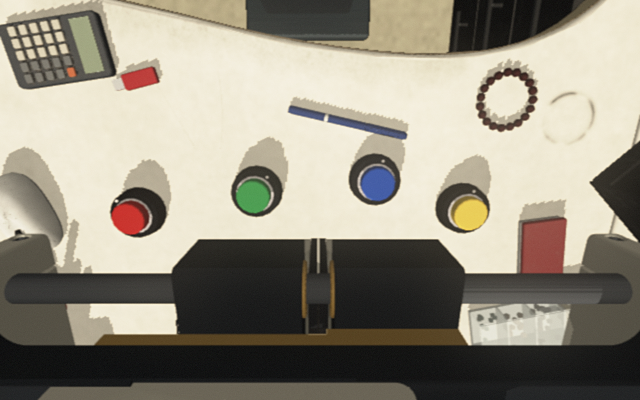

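The wrist view shows red (130,217), green (253,195), blue (378,184) and yellow (468,213), all unobstructed. Next I centre the camera on blue, measure, and press it with force monitoring.

```bash
cat >> h.py <<'E'
def locate(c,xy):
    robot.goto([xy[0]-.025,xy[1],.22],R); robot.dwell(.2)
    st=robot.get_state(); im,d=imaging.grab_frame('wrist'); save('loc_'+c,im)
    seed=wristpix([*xy,.038],st); ce,s=blob(im,c,seed,r=55)
    p=wristworld(ce,.038,st); print(c,ce.round(1),s,p.round(4),'t',st['t']); return p[:2]
def press(c,xy,fmax=7.0):
    robot.goto([*xy,.06],R); robot.servo_line([*xy,.043],speed=.05); robot.dwell(.2)
    f0=np.mean([robot.get_state()['force'][2] for _ in range(3)]); z=.043; log=[]
    while z>.0255:
        z-=.001; robot.servo_line([*xy,z],speed=.02)
        st=robot.get_state(); f=st['force']; log.append((round(st['position'][2]*1e3,1),round(f[2]-f0,1)))
        if f[2]-f0>fmax: break
    robot.dwell(.2); st=robot.get_state(); print(log,'end',st['position'].round(4),(st['force']).round(1))
    robot.servo_line([*xy,.06],speed=.06); robot.servo_line([*xy,.15],speed=.2); print('t',robot.get_state()['t'])
E
python3 - <<'E'
from h import *
p=locate('blue',(.450,.101))
if np.hypot(*(p-(.45,.101)))<.012: press('blue',(p+(.4496,.0993))/2)
E
```

```text
blue [316.2 203. ] [ 299  185   35   37 1007] [0.452  0.0988 0.038 ] t 5.6833
[(np.float64(42.0), np.float64(-0.0)), (np.float64(40.9), np.float64(0.8)), (np.float64(39.9), np.float64(0.0)), (np.float64(38.9), np.float64(-0.1)), (np.float64(38.0), np.float64(0.5)), (np.float64(37.1), np.float64(1.9)), (np.float64(36.0), np.float64(2.6)), (np.float64(35.0), np.float64(2.2)), (np.float64(34.0), np.float64(2.3)), (np.float64(33.0), np.float64(1.9)), (np.float64(32.0), np.float64(1.6)), (np.float64(31.0), np.float64(2.7)), (np.float64(30.0), np.float64(2.4)), (np.float64(29.1), np.float64(5.7)), (np.float64(28.2), np.float64(6.4)), (np.float64(27.4), np.float64(9.0))] end [0.4509 0.0991 0.0274] [-0.7  0.2  9.6]
t 12.6167
```

Blue shows the expected profile: a plateau of about 2.5 N, then a rise at the stop. Yellow and green are next.

Run:
```python
from h import *
for c,q in (('yellow',(.491,.212)),('green',(.466,-.046))):
    p=locate(c,q)
    if np.hypot(*(p-q))>.012: print('off'); break
    press(c,p)
robot.goto([.40,.03,.25],R); robot.dwell(.2)
st=robot.get_state(); im,d=imaging.grab_frame('wrist'); save('w2',im); print(st['t'])
for c in HUE:
    l=blob(im,c,wristpix([*dict(blue=(.451,.099),yellow=(.491,.212),green=(.466,-.046),red=(.493,-.197))[c],.035],st),r=45)
    u,v=map(int,l[0]); ci=imaging.camera_info('wrist'); f=200/np.tan(np.radians(ci['vfov']/2)); D=np.median(d[v-4:v+5,u-4:u+5])
    T=ci['T_tool_cam']; pc=D*np.array([(u-ci['cx'])/f,(v-ci['cy'])/f,1])
    print(c,l[0].round(1),(st['position']+st['tcp_rot']@(T[:3,:3]@pc+T[:3,3])).round(4))
```

```text
yellow [318.  200.5] [ 300  181   37   39 1121] [0.4886 0.2109 0.038 ] t 13.4083
[(np.float64(42.0), np.float64(0.4)), (np.float64(40.9), np.float64(0.6)), (np.float64(39.9), np.float64(0.9)), (np.float64(38.9), np.float64(-0.1)), (np.float64(38.1), np.float64(1.2)), (np.float64(37.1), np.float64(3.0)), (np.float64(36.0), np.float64(1.6)), (np.float64(35.0), np.float64(1.2)), (np.float64(34.0), np.float64(1.2)), (np.float64(33.0), np.float64(2.1)), (np.float64(32.0), np.float64(1.4)), (np.float64(30.9), np.float64(2.2)), (np.float64(30.0), np.float64(3.5)), (np.float64(29.2), np.float64(5.5)), (np.float64(28.3), np.float64(7.6))] end [0.4888 0.211  0.0284] [-0.8  0.2  7.7]
t 20.075
green [316.4 202.6] [ 299  185   35   36 1016] [ 0.4669 -0.0466  0.038 ] t 21.325
[(np.float64(42.0), np.float64(-0.9)), (np.float64(40.9), np.float64(-0.9)), (np.float64(39.9), np.float64(-1.2)), (np.float64(38.9), np.float64(-1.2)), (np.float64(38.0), np.float64(0.3)), (np.float64(37.1), np.float64(0.7)), (np.float64(36.0), np.float64(1.8)), (np.float64(35.0), np.float64(1.2)), (np.float64(34.0), np.float64(1.4)), (np.float64(33.0), np.float64(1.2)), (np.float64(32.0), np.float64(1.3)), (np.float64(31.0), np.float64(0.9)), (np.float64(30.0), np.float64(1.9)), (np.float64(29.1), np.float64(3.9)), (np.float64(28.2), np.float64(6.7)), (np.float64(27.4), np.float64(9.0))] end [ 0.467  -0.0466  0.0274] [0.2 0.4 9.3]
t 28.2583
29.0833
blue [375.6 215.6] [0.4513 0.0976 0.0308]
yellow [464.6 244. ] [0.489  0.2089 0.0307]
green [256.1 226.6] [ 0.4653 -0.0461  0.0308]
red [135.  248.9] [ 0.4909 -0.1944  0.038 ]
```

View pics/w2.png

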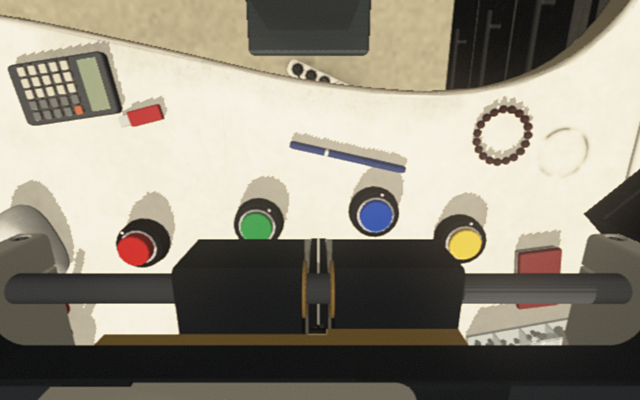

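The picture shows blue (376,216), yellow (465,244) and green (256,227) down at about 31 mm, and red (135,249) still up at 38 mm. Nothing has shifted, so I'm handing in.

```bash
python3 -c "
from h import *
print(order.job_done())"
```

```text
the job is handed in; nothing more can be done
None
```

I pressed the blue, yellow and green caps in that order; all three measure about 31 mm (fully down), red is still up at 38 mm, nothing else appears to have moved, and the job is handed in.

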